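# Close and pin a trefoil test jig

### The job

Load the high-voltage test jig: lay the thick loose cartridge, lengthwise and ends about even, in the groove on top of the two that already lie side by side in the nest, without dropping it, let go of it, and then swing the clear lid down onto it. Then take the tall-handled interlock pin from the rack, push it down through the lid's ear into the hole of the base until its flange presses the sprung lid fully shut, and finish while still gripping the pin and pressing it down: the program ends holding the jig shut, nothing is let go. Leave the other things on the bench where they are.

Things in the scene. Friction and masses are not known exactly. Their poses are not given: they have to be found in the camera images.
- jig_saddle (a point): Where the third cartridge's centre lies when it rests in the groove on the two lower ones: 48.6 mm above the bench, over the jig's origin. Axes as the jig's; the cartridges lie along x. The lower ones have their axes 14 mm either side in y and 23 mm lower: fingers reaching more than 9 mm below the third one's centre hit them.
- jig_hole (a point): Mouth of the upright 12.5 mm hole in the jig's aluminium front block, 30 mm above the bench, on the block's top face, 2 mm chamfer; the hole is 30 mm deep. It is 87 mm from jig_saddle along the jig's -x. Same axes as jig_saddle.
- lid_hinge (a point): Point on the lid's hinge axis, which runs along the jig's y: 30 mm above the bench, 50 mm from jig_saddle along the jig's +x. Same axes as jig_saddle.
- lid (a joint): Lid angle, rad: 0 shut, 1.75 to 1.95 at the start (leaning back past upright), stop at 2.0. Stays where it is left (friction 0.13 N m). A sprung brass bar under the lid meets the third cartridge at about 0.12 rad, so the lid, pushed down and let go, rests about 0.055 rad ajar; about 5 N down at the hole of its ear shuts it.
- lid_hole (a point): Centre of the 16 mm hole in the lid's ear, on its upper (outer) face, 137 mm from the hinge. The ear is a flat aluminium plate, 48 mm wide, 10 mm thick, 101 to 163 mm from the hinge; its underside is in the plane of the hinge axis. z: the ear's outward normal (up when shut). Shut, it is 10 mm over jig_hole; 0.055 rad ajar, 8 mm higher and 1 mm nearer the hinge.
- lid_ear_end (a point): Middle of the ear's free end, on its upper (outer) face, 163 mm from the hinge axis. With the lid open it faces away from the robot; same axes as lid_hole.
- jig: Test jig, a black fixture fixed to the bench at varying place and yaw, with a clear-topped lid. Origin on the bench under the nest centre; x points from the pin hole (nearer the robot) to the hinge, z up. 86 mm wide (y); nest walls 26 mm high, nest floor 12 mm. Shut, the lid's cover reaches 101 mm from the hinge and 77 mm above the bench.
- cart: The thick cartridge to load: white ceramic tube with steel end caps, 27 mm diameter, 60 mm long, 55 to 110 g. Origin at its centre, x along its axis. It lies level in a cradle of the grey rest, its centre 19.5 mm above the bench; the cradle's ridges are 10 mm high.
- cart_left: One of two equal cartridges (27 x 60 mm) already lying in the nest, at the jig's +y side; origin at its centre, x along its axis.
- cart_right: The other cartridge already lying in the nest, at the jig's -y side; origin at its centre, x along its axis.
- pin: Interlock pin, upright in a 13 mm square hole of the aluminium rack (60 x 125 x 40 mm): steel shaft 10 mm diameter, 32 mm long, tapered tip; flange 28 mm diameter, 4 mm thick; round black handle 16 mm diameter, 36 mm tall. Origin at the tip, z up: flange z = 32 to 36 mm, handle to 72 mm. The flange rests on the rack, tip 8 mm above the bench. 60 g. The rack is left or right of the jig.
- plug: Not needed: short plug in the rack's other hole, 66 mm from the pin, with a low wide black knob (24 mm diameter, 12 mm tall). Origin at its tip.
- slim: Not needed: slim cartridge, 14 mm diameter, 51 mm long, in the other cradle of the rest, 66 mm from the thick one. Origin at its centre.
- probe: Not needed: black hand test probe, 160 mm long, lying on the bench. Origin under its middle.
- driver: Not needed: screwdriver lying on the bench. Origin under it.
- tape: Not needed: roll of black tape, 72 mm diameter, 19 mm high, flat on the bench. Origin under its centre.
- cleaner: Not needed: upright metal can, 50 mm diameter, 110 mm high. Origin under its centre.
Not all that is in view belongs to the job. Leave any green or yellow look-alike of the pin alone.

How it is judged (in metres and radians):
On the way, in this order (a step that is already met when the one before it is completed fails the run):
1. the thick cartridge lies in the groove on the other two and is let go, the lid still open (x of cart in the frame of jig_saddle between -0.012 and 0.012 m and y of cart in the frame of jig_saddle between -0.005 and 0.005 m and z of cart in the frame of jig_saddle between -0.004 and 0.004 m and angle between the x axis of cart and the x axis of jig_saddle, either way round below 0.15 rad and contact force between the fingers and cart below 0.1 N and linear speed of cart below 0.03 m/s and value of joint lid above 0.5 rad), for 0.2 s.
2. the lid is swung down onto the cartridge, the pin not yet in (value of joint lid below 0.14 rad and distance between pin and jig_hole above 0.05 m), for 0.2 s.
3. the pin is pushed home and presses the lid shut (value of joint lid below 0.02 rad and z of pin in the frame of jig_hole below -0.018 m and horizontal distance between pin and jig_hole below 0.004 m and angle between pin's own z axis and vertical below 0.12 rad and contact force between pin and jig above 3 N and contact force between the fingers and pin above 2 N), for 0.2 s.
At the end, for the whole second after the job is handed in: Lid shut within 0.02 rad; pin tip over 18 mm below the base hole's mouth, within 4 mm of its axis, tilt under 0.12 rad; pin gripped (over 2 N), pressing on the jig with over 3 N, still; third cartridge in the groove within 5 mm across, 12 mm along, 4 mm high, 0.15 rad (all of step 3 and x of cart in the frame of jig_saddle between -0.012 and 0.012 m and y of cart in the frame of jig_saddle between -0.005 and 0.005 m and z of cart in the frame of jig_saddle between -0.004 and 0.004 m and angle between the x axis of cart and the x axis of jig_saddle, either way round below 0.15 rad and linear speed of pin below 0.02 m/s); the arm keeps its last pose, push and grip.
It fails at once if the cartridge is dropped (moves faster than 0.45 m/s while not held) (contact force between the fingers and cart below 0.1 N and linear speed of cart above 0.45 m/s).
It fails at once if another thing on the bench is moved by more than 40 mm (distance of any of slim, plug, probe, driver, tape, cleaner from where it was at the start of the episode above 0.04 m).
It also fails if it takes over 72 s, if anything falls off the work surface, if the arm or the gripper's body presses on something with over 40 N, if the wrist force passes 120 N, or if a joint passes its speed limit or range.

### The arm

A 6-joint arm with a two-finger parallel gripper is mounted at the origin on the work surface. World frame = base frame: x ahead of the robot, y to its left, z up, the work surface at z = 0. Lengths are in m, angles in degrees, forces in N, time in s.
With the tool pointing down it reaches from about 0.375 to 0.9 m from the base axis. Payload 3.1 kg.
Tool frame: the origin (TCP) lies midway between the tips of the shut fingers; the grasp point (between the pads) lies behind it (bot.grip_depth is the z of the grasp point in the tool frame, in m); z points along the fingers, y is the line along which they close (so a half turn about z gives the same grasp; the last joint's range is limited). The gripper opens to 85 mm and grips with 20 to 120 N. Pads are 22 mm wide; open, the fingers measure 114 mm over their backs; the gripper's body (76 mm by 85 mm) begins 54 mm behind the grasp point. The pads swing forward as they close: fully open they stand 13 mm farther back than shut.
Start: joints at [55.663, 30.224, 82.088, -0, 67.689, -10.227], TCP at [0.255, 0.57, 0.231] pointing down, gripper open.
Joint ranges: [-176.69, 176.69], [-43.24, 126.21], [12.49, 139.97], [-82, 262], [0, 151.66], [-163.58, 163.58]. Speed limits (degrees/s): [159.86, 159.86, 180, 180, 180, 180].

### API

Orientations are given as [roll, pitch, yaw] about the fixed x, y, z axes, in that order (R = Rz(yaw) Ry(pitch) Rx(roll)).
In Python, from rig import bot gives the robot as it stands. The module is installed in compiled form; this text tells all that it offers. Calls block until the motion is done:
- bot.reach(position, orientation): joint-space move of the TCP to a pose.
- bot.movel(position, frame=None, feed=0.15, force_limit=None): straight line of the TCP; frame=None keeps the orientation; feed is the mean speed in m/s. With force_limit (N) it stops when the force on the tool has changed by that much, and returns True; else False.
- bot.move_j(angles): joint-space move.
- bot.gripper_to(opening, f_grip=None): opening from 0.0 (shut) to 1.0 (fully open); f_grip is the grip in N (None keeps the last); returns when the fingers have stopped.
- bot.pause(seconds).
- bot.inverse_kinematics(position, orientation): joint angles nearest the present ones, or None.
- bot.read_state(): the state.
- bot.get_image(name): name is "scene" or "top"; returns a dict with "frame" (400x640x3 uint8, blue, green, red), "depth" (400x640 float32, m along the optical axis (not along the pixel's ray), 0 where there is no reading), "fx", "fy", "cx", "cy" (pixels), "origin" and "rotation" of the camera in the world. Camera axes: x right, y up, looking along -z (the intrinsics and any distortion apply to the point x, -y, -z); pixel columns grow to the right and rows downward; lengths in m; the calibration is good to about 2 mm. A picture is of the moment at which its call begins.
A pose or a line that the arm cannot do raises bot.Unreachable and nothing moves.
- bot.finish_job(): hands the job in; it is judged then, once.
Trained networks look in a picture, given as the dict that the camera call returned (one of the last four; its "shot" number tells which), for a name from the list of things; names that differ only in an ending like _2 or _b are one class to them, and where a whole thing is asked for, a point or a joint stands for the part that bears it (a point fixed in the world has none). Each returns a list of dicts, best first, with "p" (0 to 1); they miss things now and then, are a little off and sometimes report something else, mostly with a low value. They report only what shows in the picture. A call takes as long as a camera call. They do not tell look-alikes from the thing itself.
- bot.spot_in(target, picture): "extent" ([centre column, centre row, width, height] in pixels, round what is visible of it).
- bot.spot_point(target, picture): "xy" ([column, row] in pixels: a listed point, or the origin of a listed thing).
The state is a dict: "time_s": time; "joint_pos": joint angles; "joint_vel": joint speeds; "joint_efforts": joint torques, N m; "ee_pos": TCP position; "tool_rot": TCP orientation; "contact_force": force on the tool from outside, world axes, zero at the start; "wrist_torque": the same for the moment, N m; "opening": opening from 0.0 (shut) to 1.0 (fully open); "finger_force": force on a finger pad.
Only numpy, scipy, OpenCV 4.12 (cv2) and the standard library are available. Lean on these libraries where they do the work, as an engineer would, in place of code of your own. Each camera call takes 0.05 s, during which the arm holds its last target. There are 200 camera calls.

## Working session

There is one attempt and no reset: what is moved stays moved. The work goes in short steps, each a Python script; the robot and the scene stay as the last script left them, time stands still between calls to the robot, and variables do not carry over. Pictures are saved under pics/ and viewed, at most 10 in all, crops included, and the job is handed in when it is done.

```bash
mkdir -p pics
cat > h.py <<'E'
import numpy as np, cv2
from rig import bot
def ray(im,px):
    c,r=px
    d=np.array([(c-im["cx"])/im["fx"],-(r-im["cy"])/im["fy"],-1.0])
    return np.array(im["rotation"])@d
def at_z(im,px,z):
    d=ray(im,px);o=np.array(im["origin"]);return o+d*(z-o[2])/d[2]
def at_depth(im,px):
    c,r=int(round(px[0])),int(round(px[1]))
    p=im["depth"][max(r-2,0):r+3,max(c-2,0):c+3];p=p[p>0]
    return np.array(im["origin"])+ray(im,px)*np.median(p) if p.size else None
E
python3 - <<'E'
from h import *
np.set_printoptions(precision=4,suppress=True)
print(bot.grip_depth)
Z=dict(jig_saddle=.0486,jig_hole=.03,lid_hinge=.03,cart=.0195,cart_left=.0256,cart_right=.0256,pin=.008,plug=None,slim=None,lid_hole=None,lid_ear_end=None,jig=0,tape=0,cleaner=0,probe=0,driver=0)
for n in("top","scene"):
    im=bot.get_image(n);cv2.imwrite(f"pics/{n}0.png",im["frame"])
    print(n,im["fx"],im["cx"],im["cy"],im["origin"],[k for k in im])
    print(np.array(im["rotation"]))
    for k,z in Z.items():
        for d in bot.spot_point(k,im)[:2]:
            w=at_z(im,d["xy"],z) if z is not None else None
            print(k,round(d["p"],2),np.round(d["xy"],1),"z:",w,"dep:",at_depth(im,d["xy"]))
print(bot.read_state()["time_s"])
E
```

```text
-0.0187
top 485.1155924097172 326.1775725321742 203.58753746353892 [ 0.3663 -0.0071  1.1701] ['frame', 'depth', 'fx', 'fy', 'cx', 'cy', 'origin', 'rotation', 'shot']
[  9.7934  -0.7453 -88.5153]Traceback (most recent call last):
  File "<stdin>", line 11, in <module>
  File "h.py", line 8, in at_z
    d=ray(im,px);o=np.array(im["origin"]);return o+d*(z-o[2])/d[2]
                                                              ~^^^
IndexError: invalid index to scalar variable.
```

```bash
sed -i 's/    return np.array(im\["rotation"\])@d/    return Rm(im["rotation"])@d/; 2a from scipy.spatial.transform import Rotation as Ro\ndef Rm(rpy): return Ro.from_euler("xyz",rpy,degrees=True).as_matrix()' h.py
python3 - <<'E'
from h import *
np.set_printoptions(precision=4,suppress=True)
Z=dict(jig_saddle=.0486,jig_hole=.03,lid_hinge=.03,cart=.0195,cart_left=.0256,cart_right=.0256,pin=.008,plug=None,slim=None,lid_hole=None,lid_ear_end=None,jig=0,tape=0,cleaner=0,probe=0,driver=0)
for n in("top","scene"):
    im=bot.get_image(n);cv2.imwrite(f"pics/{n}0.png",im["frame"])
    print(n,im["fx"],im["origin"],im["rotation"])
    for k,z in Z.items():
        for d in bot.spot_point(k,im)[:2]:
            w=at_z(im,d["xy"],z) if z is not None else None
            print(k,round(d["p"],2),np.round(d["xy"],1),"z:",w,"dep:",at_depth(im,d["xy"]))
print(bot.read_state()["time_s"])
E
```

```text
top 485.1155924097172 [ 0.3663 -0.0071  1.1701] [  9.7934  -0.7453 -88.5153]
jig_saddle 0.83 [334.9 201.3] z: [ 0.5663 -0.037   0.0486] dep: [ 0.5694 -0.0375  0.0309]
jig_saddle 0.28 [419.8 241.2] z: [ 0.4778 -0.2362  0.0486] dep: [ 0.4771 -0.2349  0.0553]
jig_hole 0.77 [323.7 233.7] z: [ 0.4912 -0.0129  0.03  ] dep: [ 0.4911 -0.0129  0.0308]
lid_hinge 0.8 [340.2 178.9] z: [ 0.6247 -0.049   0.03  ] dep: [ 0.6237 -0.0489  0.0343]
cart 0.7 [215.5 227.8] z: [0.4994 0.2448 0.0195] dep: [0.4982 0.2425 0.0301]
cart 0.37 [233.1 161. ] z: [0.6642 0.2126 0.0195] dep: [0.6645 0.2129 0.0182]
cart_left 0.55 [330.2 195.6] z: [ 0.5839 -0.0261  0.0256] dep: [ 0.5817 -0.0259  0.0374]
cart_left 0.51 [335.6 203.2] z: [ 0.5658 -0.0394  0.0256] dep: [ 0.565  -0.0393  0.0301]
cart_right 0.77 [338.8 202.6] z: [ 0.5675 -0.0471  0.0256] dep: [ 0.5655 -0.0467  0.0369]
pin 0.56 [473.4 236.6] z: [ 0.4965 -0.3742  0.008 ] dep: [ 0.4974 -0.3768 -0.0001]
pin 0.43 [444.2 244.4] z: [ 0.4757 -0.3033  0.008 ] dep: [ 0.4727 -0.295   0.0403]
plug 0.56 [422.2 239.8] z: None dep: [ 0.4804 -0.2402  0.0566]
slim 0.49 [190.
[... 1580 characters left out ...]
.0411]
slim 0.44 [348.8 161.8] z: None dep: [0.4581 0.3398 0.0063]
lid_hole 0.76 [341.8 197.8] z: None dep: [ 0.6709 -0.0574  0.1654]
lid_ear_end 0.56 [342.7 190.2] z: None dep: [ 0.6707 -0.0548  0.1845]
jig 0.66 [310.9 232.1] z: [ 0.5683 -0.0357  0.    ] dep: [ 0.5901 -0.0655  0.0311]
tape 0.66 [387.4 200.6] z: [0.6688 0.2152 0.    ] dep: [0.6792 0.1896 0.019 ]
cleaner 0.87 [296.8 290.5] z: [ 0.6613 -0.2175  0.    ] dep: [ 0.6768 -0.2363  0.0278]
probe 0.83 [404.2 185.4] z: [0.6744 0.3217 0.    ] dep: [0.6785 0.3103 0.0075]
driver 0.94 [274.7 338.3] z: [ 0.7005 -0.3393  0.    ] dep: [ 0.7064 -0.3451  0.0119]
driver 0.29 [388.9 201.5] z: [0.6745 0.2135 0.    ] dep: [0.6848 0.188  0.019 ]
1.8
```

View pics/top0.png

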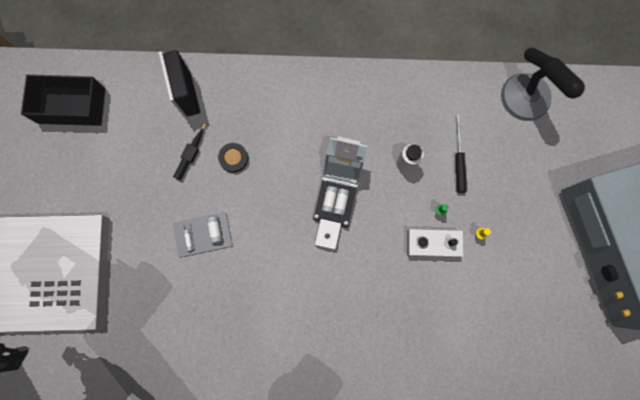

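View pics/scene0.png

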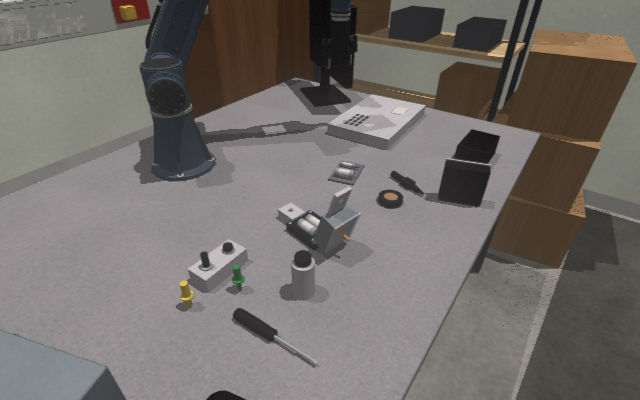

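```bash
cat >> h.py <<'E'
def cloud(im):
    v,u=np.mgrid[0:400,0:640]
    d=im["depth"].astype(float)
    P=np.stack([(u-im["cx"])/im["fx"],-(v-im["cy"])/im["fy"],-np.ones_like(d)],-1)*d[...,None]
    P=P@Rm(im["rotation"]).T+np.array(im["origin"])
    P[d<=0]=np.nan
    return P
def sel(P,c,r,z0,z1):
    Q=P.reshape(-1,3);m=(np.hypot(Q[:,0]-c[0],Q[:,1]-c[1])<r)&(Q[:,2]>z0)&(Q[:,2]<z1);return Q[m]
E
python3 - <<'E'
from h import *
np.set_printoptions(precision=4,suppress=True)
ims={n:bot.get_image(n) for n in("top","scene")}
def pca(Q):
    c=Q[:,:2].mean(0);w,V=np.linalg.eigh(np.cov((Q[:,:2]-c).T));a=V[:,1]*np.sign(V[0,1]);return c,np.degrees(np.arctan2(a[1],a[0])),4*np.sqrt(w)
for n,im in ims.items():
    P=cloud(im)
    for nm,c,r,z0,z1 in(("cart",(.5,.244),.04,.020,.04),("pinhandle",(.48,-.315),.025,.060,.09),("pintop",(.48,-.315),.025,.075,.09),("rack",(.477,-.275),.09,.034,.043),("carts",(.575,-.037),.035,.034,.045),("block",(.49,-.016),.033,.026,.034),("ear",(.67,-.056),.04,.12,.2)):
        Q=sel(P,c,r,z0,z1)
        if len(Q)>3: print(n,nm,len(Q),*pca(Q),"z",Q[:,2].min(),np.median(Q[:,2]),Q[:,2].max())
    for k in("pin","cart","jig","lid"):
        print(n,k,[(round(d["p"],2),np.round(d["extent"],1)) for d in bot.spot_in(k,im)[:3]])
def crop(im,u,v,w,h,s): 
    return cv2.resize(im["frame"][v:v+h,u:u+w],None,fx=s,fy=s,interpolation=cv2.INTER_CUBIC)
t,s=ims["top"],ims["scene"]
A=np.hstack([crop(t,300,130,80,60,5),crop(t,300,190,80,60,5)])
B=np.hstack([crop(t,400,220,80,60,5),crop(t,170,200,80,60,5)])
cv2.imwrite("pics/c1.png",np.vstack([A,B])[:600,:800])
E
```

```text
top cart 280 [0.4952 0.2458] 13.378333790325236 [0.0296 0.0707] z 0.020195436818421397 0.0303297348129854 0.03717655547456933
top pinhandle 52 [ 0.4766 -0.3072] -42.543946402628144 [0.0165 0.0174] z 0.062142762509683536 0.07863678228086024 0.08431370969252039
top pintop 39 [ 0.4768 -0.3081] -79.67705901293206 [0.0153 0.0175] z 0.07549039747383013 0.07956953136175371 0.08431370969252039
top rack 1137 [ 0.4803 -0.2751] -86.71186380439235 [0.0965 0.1437] z 0.03400145603636284 0.03967482510837561 0.042995505134715284
top carts 380 [ 0.5732 -0.0386] -20.61392305563044 [0.0606 0.0682] z 0.034018059034834236 0.03725817587752833 0.04496812876203893
top block 439 [ 0.4905 -0.0209] -9.094188637745665 [0.0534 0.0676] z 0.026103171925430102 0.03000742693342362 0.033959503101617106
top ear 583 [ 0.6626 -0.0555] 78.89665955544368 [0.0316 0.0759] z 0.12001744148694238 0.15219773935972492 0.19040590988078576
top pin [(0.64, array([482.9, 231.9,  13.3,   9.2])), (0.59, array([442.9, 210.8,  11.4,  14.5]))]
top cart [(0.65, array([214.6, 227.6,  11.9,  24.8]))]
top jig [(0.65, array([342. , 191.4,  55
[... 593 characters left out ...]
carts 185 [ 0.5704 -0.0413] -45.14246566106275 [0.0495 0.0708] z 0.03411636156715825 0.03719209592277628 0.040652500992075735
scene block 220 [ 0.4911 -0.0202] -8.361741766135099 [0.057  0.0676] z 0.02633438011696232 0.02955184018485163 0.033006024451088245
scene ear 485 [ 0.6663 -0.0601] 75.41356215103366 [0.0242 0.075 ] z 0.12000755092966464 0.14587241994614064 0.18688286056369474
scene pin [(0.71, array([240.3, 276.4,   8. ,  23.4])), (0.66, array([208.3, 262.4,  15.8,  19.9])), (0.62, array([319.2, 219.2,  82.9,  61.5]))]
scene cart [(0.65, array([347.1, 173.4,  24.7,  13.7]))]
scene jig [(0.61, array([321.6, 218.6,  86.9,  66.2]))]
scene lid [(0.86, array([336.9, 219.5,  44.9,  70.6]))]
```

View pics/c1.png

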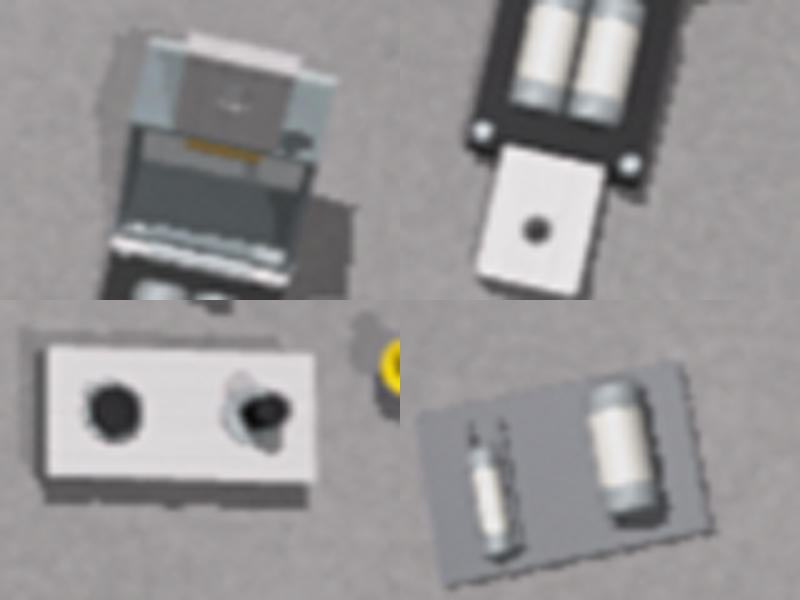

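Run:
```python
from h import *
np.set_printoptions(precision=4,suppress=True)
im=bot.get_image("top")
def q(X,Y,u0,v0,xo,yo): return (u0+(X-xo+.5)/5-.5, v0+(Y-yo+.5)/5-.5)
jig=lambda X,Y,z: at_z(im,q(X,Y,300,190,400,0),z)
up=lambda X,Y,z: at_z(im,q(X,Y,300,130,0,0),z)
rk=lambda X,Y,z: at_z(im,q(X,Y,400,220,0,300),z)
rs=lambda X,Y,z: at_z(im,q(X,Y,170,200,400,300),z)
an=lambda a,b: np.degrees(np.arctan2(*(b-a)[1::-1]))
print("hole",jig(537,229,.03))
b=[jig(*p,.03) for p in((476,272),(576,296),(605,165),(505,148))]
print("block centre",np.mean(b,0),"yaws",an(b[0],b[3]),an(b[1],b[2]),an(b[1],b[0])-90,an(b[2],b[3])-90,[np.linalg.norm(b[i]-b[i-1]) for i in range(4)])
B=[jig(482,130,.026),jig(630,163,.026)];print("bolts",np.mean(B,0),an(B[1],B[0])-90,np.linalg.norm(B[0]-B[1]))
H=[up(112,240,.035),up(285,282,.035)];print("hinge",np.mean(H,0),an(H[1],H[0])-90)
e=[rs(*p,.0195+.008) for p in((613,383),(636,516))];print("cart",np.mean(e,0),an(e[1],e[0]),np.linalg.norm(e[0]-e[1]))
R=[rs(*p,.002) for p in((418,412),(680,360),(715,533),(445,588))]
print("rest yaws",an(R[1],R[0])-90,an(R[2],R[3])-90,an(R[2],R[1]),an(R[3],R[0]))
r=[rk(*p,.04) for p in((48,347),(315,352),(313,483),(48,478))]
print("rack",np.mean(r,0),an(r[1],r[0])-90,an(r[2],r[3])-90,"pin",rk(266,410,.08),"plug",rk(116,410,.056))
# white ceramic mask of lower cartridges + cart
f=im["frame"]
for nm,(u0,u1,v0,v1),z in(("nest",(315,360,180,215),.0256+.0095),("rest",(203,228,210,245),.029)):
    g=f[v0:v1,u0:u1].astype(int);m=((g.min(2)>205)).astype(np.uint8)
    n,l,st,c=cv2.connectedComponentsWithStats(m)
    for i in range(1,n):
        if st[i,4]>25:
            (cx,cy),wh,a=cv2.minAreaRect(np.argwhere(l==i)[:,::-1].astype(np.float32))
            print(nm,st[i,4],at_z(im,(c[i][0]+u0,c[i][1]+v0),z),wh,a)
```

```text
hole [ 0.4874 -0.0208  0.03  ]
block centre [ 0.4917 -0.0223  0.03  ] yaws -11.45047792022549 -11.179363428716014 -11.944656915130125 -8.146565609637562 [np.float64(0.060386366650593847), np.float64(0.048313240454347824), np.float64(0.06357534127711888), np.float64(0.04809054825067288)]
bolts [ 0.5275 -0.0288  0.026 ] -11.100475036443981 0.07219530006887215
hinge [ 0.6164 -0.0468  0.035 ] -12.314675022820836
cart [0.4945 0.2452 0.0275] 13.376985791294347 0.06452515258884915
rest yaws 13.060327206885589 13.156719219210956 14.692332807269596 13.072281230397836
rack [ 0.4765 -0.2755  0.04  ] 0.49642228224173834 0.45788217802008546 pin [ 0.4758 -0.3045  0.08  ] plug [ 0.4763 -0.2416  0.056 ]
nest 92 [ 0.5759 -0.0231  0.0351] (6.18251895904541, 14.75127124786377) 12.528807640075684
nest 93 [ 0.57   -0.0505  0.0351] (6.063390731811523, 15.522278785705566) 14.03624439239502
rest 88 [0.4954 0.2493 0.029 ] (14.708709716796875, 5.88348388671875) 78.69007110595703
```

```bash
cat >> h.py <<'E'
YJ=-11.3; hole=np.array([.4874,-.0208,.03])
def J(x,y,z):  # jig frame, origin under the saddle
    a=np.radians(YJ);c,s=np.cos(a),np.sin(a);o=hole[:2]+.087*np.array([c,s])
    return np.array([o[0]+c*x-s*y,o[1]+s*x+c*y,z])
def yaw(p,w):  # pick the half-turn with joint 6 most central
    b=[]
    for k in(0,180,-180):
        q=bot.inverse_kinematics(list(p),[180,0,w+k])
        if q is not None:b.append((abs(q[5]),w+k))
    return min(b)[1]
E
python3 - <<'E'
from h import *
c=np.array([.4952,.2465])
w=yaw([*c,.12],13.3)
print(w,bot.read_state()["tool_rot"],yaw(J(0,0,.2),YJ))
bot.gripper_to(.65)
bot.reach([*c,.10],[180,0,w])
print(bot.movel([*c,.0115],feed=.12,force_limit=12))
bot.gripper_to(0,40)
s=bot.read_state();print(s["opening"],s["finger_force"],s["ee_pos"],s["contact_force"])
bot.movel([*c,.13],feed=.15)
s=bot.read_state();print(s["opening"],s["finger_force"],s["contact_force"],s["time_s"])
for n in("top","scene"): im=bot.get_image(n);cv2.imwrite(f"pics/g_{n}.png",im["frame"])
a=cv2.imread("pics/g_top.png")[180:280,150:290];b=cv2.imread("pics/g_scene.png")[90:190,280:420]
cv2.imwrite("pics/g.png",np.hstack([cv2.resize(x,None,fx=2.8,fy=2.8,interpolation=cv2.INTER_CUBIC) for x in(a,b)]))
E
```

```text
193.3 [1.79999004e+02 1.48944209e-03 1.55891984e+02] -11.3
False
0.3003359018068113 39.14572477340698 [0.49559762 0.24802285 0.01286467] [-1.53669047  5.33500591  4.01508044]
0.29484952844524254 39.31070566177368 [-0.2539929  -0.18595187 -1.17600712] 6.525
```

View pics/g.png

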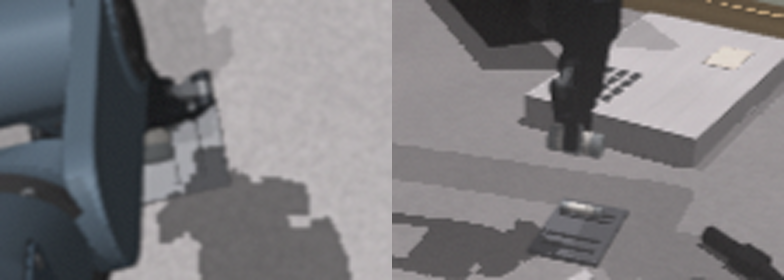

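Run:
```python
from h import *
w=YJ+180
for p in(J(0,0,.13),J(0,0,.045),J(.1,0,.165),J(-.087,0,.05)):
    print(np.round(bot.inverse_kinematics(list(p),[180,0,w]),0))
bot.reach(J(0,0,.13),[180,0,w])
bot.pause(.2)
bot.movel(J(0,0,.060),feed=.12)
print(bot.movel(J(0,0,.0405),feed=.03,force_limit=6))
s=bot.read_state();print(s["ee_pos"],J(0,0,0),s["contact_force"],s["opening"],s["time_s"])
im=bot.get_image("scene");cv2.imwrite("pics/p.png",cv2.resize(im["frame"][140:280,240:420],None,fx=4,fy=4,interpolation=cv2.INTER_CUBIC))
```

```text
[-15.  34.  95.   0.  51. -94.]
[-15.  42.  97.   0.  41. -94.]
[-14.  38.  78.   0.  64. -93.]
[-16.  38. 110.   0.  32. -94.]
True
[ 0.57241197 -0.03830938  0.04196236] [ 0.57271348 -0.03784731  0.        ] [-1.55787264 -1.37617965  4.82661265] 0.2991594977804727 9.2833
```

View pics/p.png

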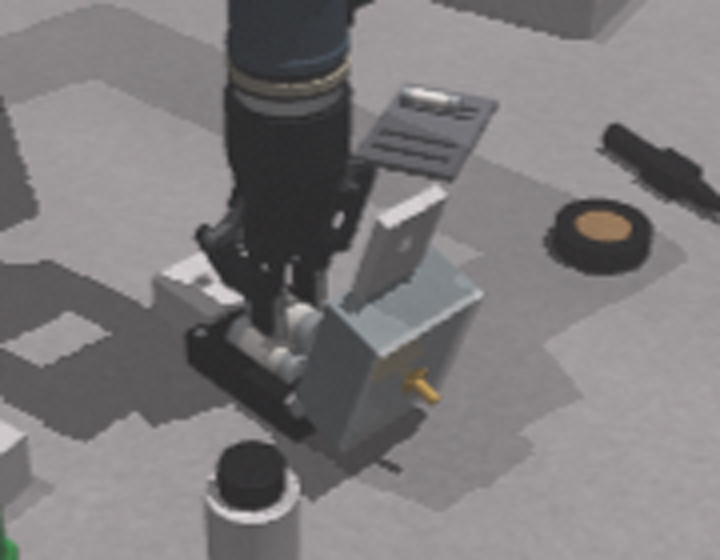

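Run:
```python
from h import *
np.set_printoptions(precision=4,suppress=True)
p=bot.read_state()["ee_pos"]
bot.gripper_to(.42); bot.pause(.1); bot.gripper_to(.6)
bot.movel([p[0],p[1],.12],feed=.12)
bot.movel(J(-.10,0,.24),feed=.3)
bot.gripper_to(0)
bot.reach(J(.16,0,.27),[180,0,YJ+180])
print(bot.read_state()["time_s"])
im=bot.get_image("scene");P=cloud(im)
print("ear far",sel(P,J(.09,0,0)[:2],.05,.1,.21).max(0))
for k in("lid_ear_end","lid_hole"):
    for d in bot.spot_point(k,im)[:2]: print(k,d["p"],at_depth(im,d["xy"]))
a=np.radians(YJ);R=np.array([[np.cos(a),np.sin(a),0],[-np.sin(a),np.cos(a),0],[0,0,1]])
Q=sel(P,J(.09,0,0)[:2],.06,.13,.21)@R.T-np.r_[R[:2,:2]@J(.05,0,0)[:2],0]
print("ear in hinge frame: n",len(Q),Q.min(0),Q.max(0),np.median(Q,0))
Q2=sel(P,J(0,0,0)[:2],.05,.048,.075)
print("cart3",len(Q2), (Q2@R.T-np.r_[R[:2,:2]@J(0,0,0)[:2],0]).mean(0),Q2[:,2].max())
cv2.imwrite("pics/r.png",cv2.resize(im["frame"][140:280,240:420],None,fx=4,fy=4,interpolation=cv2.INTER_CUBIC))
```

```text
13.0333
ear far [ 0.7014 -0.0119  0.1858]
lid_ear_end 0.87 [ 0.6714 -0.0496  0.1841]
lid_hole 0.98 [ 0.6658 -0.0523  0.1547]
lid_hole 0.42 [ 0.6805 -0.2347  0.022 ]
ear in hinge frame: n 316 [ 0.0313 -0.0256  0.13  ] [0.0581 0.0252 0.1858] [ 0.0487 -0.0049  0.1647]
cart3 173 [ 0.0006 -0.0049  0.0577] 0.06373940489441488
```

View pics/r.png

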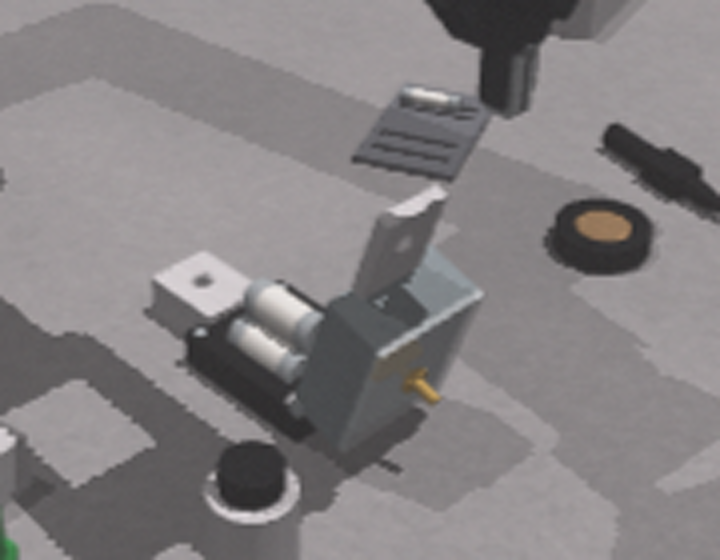

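Run:
```python
from h import *
r=.148
def T(t,dz=0): return J(.05-r*np.cos(t)+.01*np.sin(t)+.011,0,.03+r*np.sin(t)+.01*np.cos(t)+dz)
bot.movel(J(.05+.088,0,.185),feed=.25)
bot.movel(J(.05+.088,0,.163),feed=.15)
for t in(1.75,1.5,1.25,1.0,.75,.5,.3,.17):
    h=bot.movel(T(t),feed=.16,force_limit=20)
    s=bot.read_state();print(t,h,np.round(s["contact_force"],1),round(s["time_s"],2))
    if h: break
else:
    h=bot.movel(T(.05,-.002),feed=.05,force_limit=12)
    s=bot.read_state();print("end",h,np.round(s["contact_force"],1),s["ee_pos"],T(.05),s["time_s"])
    bot.pause(.3)
im=bot.get_image("scene");cv2.imwrite("pics/l.png",cv2.resize(im["frame"][140:280,240:420],None,fx=4,fy=4,interpolation=cv2.INTER_CUBIC))
```

```text
1.75 False [0.2 0.3 0. ] 14.4
1.5 False [-0.4  0.4  0.9] 14.78
1.25 False [ 0.7 -0.3  0.6] 15.17
1.0 False [ 0.4  0.1 -0.1] 15.55
0.75 False [ 0.2 -0.  -0.1] 15.93
0.5 False [ 0.8 -0.1  0.5] 16.32
0.3 False [ 5.4 -0.4 -3.5] 16.65
0.17 False [-0.1 -0.2 -1.2] 16.92
end False [ 1.7 -0.5  1.3] [ 0.48821378 -0.02103305  0.04529207] [ 0.48807148 -0.02093417  0.04738442] 17.4583
```

View pics/l.png

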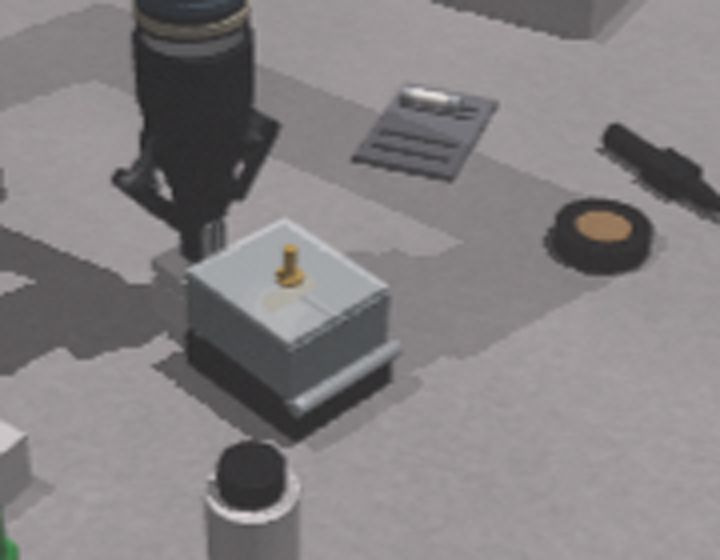

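Run:
```python
from h import *
np.set_printoptions(precision=4,suppress=True)
c=np.array([.477,-.3080])
bot.movel(J(-.087,0,.16),feed=.25)
bot.gripper_to(.45)
bot.reach([*c,.16],[180,0,180.5])
im=bot.get_image("top")
for k in("lid_hole","pin"):
    for d in bot.spot_point(k,im)[:2]: print(k,d["p"],d["xy"],at_z(im,d["xy"],.048))
g=im["frame"];cv2.imwrite("pics/h.png",cv2.resize(g[205:255,300:360],None,fx=10,fy=10,interpolation=cv2.INTER_CUBIC))
print(bot.movel([*c,.0475],feed=.12,force_limit=10))
bot.gripper_to(0,90)
s=bot.read_state();print(s["opening"],s["finger_force"],s["ee_pos"],s["contact_force"],s["time_s"])
```

```text
lid_hole 0.87 [328.0, 234.3] [ 0.4881 -0.0228  0.048 ]
pin 0.65 [439.4, 212.5] [ 0.5466 -0.2829  0.048 ]
pin 0.52 [445.0, 244.4] [ 0.472  -0.2949  0.048 ]
False
0.16074555555898287 87.70473718643188 [ 0.4775 -0.3084  0.0486] [-1.0123  0.6187  5.7842] 21.55
```

View pics/h.png

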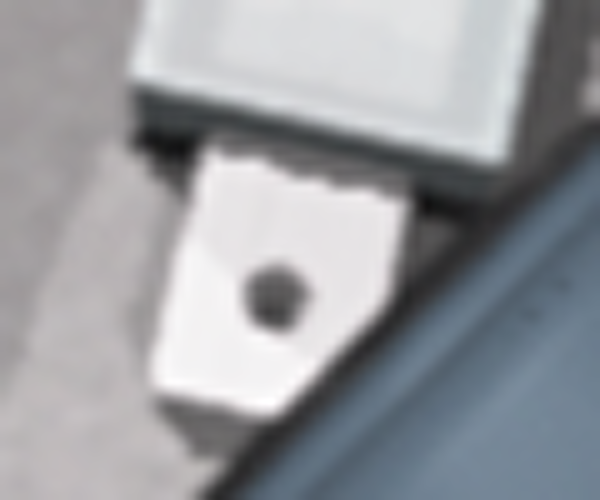

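Run:
```python
from h import *
np.set_printoptions(precision=4,suppress=True)
def rep(l):
    s=bot.read_state();print(l,s["ee_pos"],s["contact_force"],s["wrist_torque"],round(s["finger_force"],1),round(s["opening"],3),s["time_s"])
p=bot.read_state()["ee_pos"]
bot.movel([p[0],p[1],.145],feed=.15); rep("lift")
bot.reach([*hole[:2],.135],[180,0,YJ+180]); bot.pause(.2); rep("over")
ims=[bot.get_image(n)["frame"] for n in("top","scene")]
cv2.imwrite("pics/q.png",np.hstack([cv2.resize(ims[0][190:270,290:370],(400,400),interpolation=cv2.INTER_CUBIC),cv2.resize(ims[1][160:240,250:330],(400,400),interpolation=cv2.INTER_CUBIC)]))
print(bot.movel([*hole[:2],.078],feed=.06,force_limit=8)); rep("in ear")
```

```text
lift [ 0.4769 -0.3079  0.1443] [-0.261   0.1055 -1.0419] [-0.0307 -0.0312 -0.02  ] 87.7 0.162 22.35
over [ 0.4879 -0.0221  0.135 ] [-0.1332  0.2156 -0.602 ] [-0.0616  0.0244  0.0034] 87.7 0.159 23.6583
False
in ear [ 0.4877 -0.0209  0.0783] [-0.108  -0.5398  0.1862] [-0.0146 -0.0155 -0.0176] 87.7 0.162 24.8583
```

View pics/q.png

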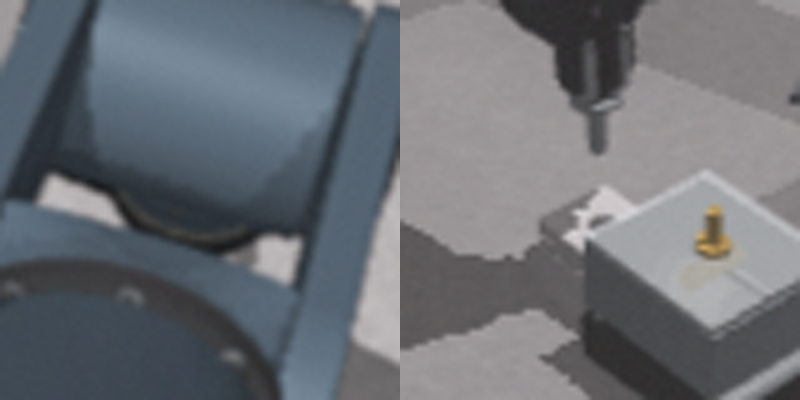

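Pin held upright over the ear hole (right panel ≈ (597,150) above the hole at ≈ (600,220)), and it entered the ear without contact. I'll continue down.

Run:
```python
from h import *
np.set_printoptions(precision=4,suppress=True)
def rep(l):
    s=bot.read_state();print(l,s["ee_pos"],s["contact_force"],s["wrist_torque"],round(s["finger_force"],1),round(s["opening"],3),s["time_s"])
for z in(.068,.060):
    h=bot.movel([*hole[:2],z],feed=.04,force_limit=10); rep((z,h))
    if h: break
else:
    h=bot.movel([*hole[:2],.043],feed=.03,force_limit=28); rep(("press",h)); bot.pause(.5); rep("hold")
```

```text
(0.068, False) [ 0.4872 -0.0207  0.0677] [ 0.2835 -0.0743 -0.4008] [ 0.0343 -0.0195 -0.0219] 87.7 0.16 25.2583
(0.06, False) [ 0.4871 -0.0207  0.0596] [ 0.3254  0.4534 -0.8186] [ 0.0293 -0.0271 -0.0325] 87.7 0.165 25.6083
('press', True) [ 0.487  -0.0207  0.0485] [-1.2696 -0.7308 11.2113] [0.0199 0.2124 0.0035] 89.2 0.159 26.075
hold [ 0.487  -0.0207  0.0485] [-1.0322  0.0697 10.5698] [0.0145 0.2299 0.0136] 89.1 0.159 26.575
```

Run:
```python
from h import *
np.set_printoptions(precision=4,suppress=True)
def rep(l):
    s=bot.read_state();print(l,s["ee_pos"],s["contact_force"],round(s["finger_force"],1),s["time_s"])
for z in(.0475,.0465,.0455):
    h=bot.movel([*hole[:2],z],feed=.01,force_limit=30); bot.pause(.3); rep((z,h))
    if bot.read_state()["contact_force"][2]>20: break
im=bot.get_image("scene");P=cloud(im)
cv2.imwrite("pics/z.png",cv2.resize(im["frame"][160:260,250:370],None,fx=6,fy=6,interpolation=cv2.INTER_CUBIC))
print("cover top z",np.median(sel(P,J(0,0,0)[:2],.03,.06,.09)[:,2]))
```

```text
(0.0475, False) [ 0.4871 -0.0207  0.0484] [-2.9877  0.5777 13.1542] 89.2 27.125
(0.0465, False) [ 0.4871 -0.0207  0.0483] [-4.0691 -0.0698 21.7076] 90.3 27.675
cover top z 0.07703360848474045
```

View pics/z.png

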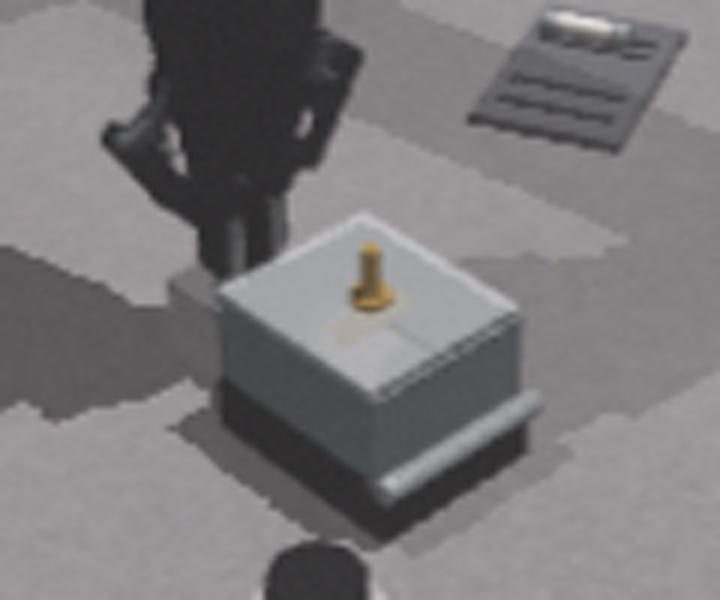

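The lid's cover top is level at 77 mm (fully shut), and the pin is pressed home with about 21 N.

```bash
python3 -c "
from rig import bot
print(bot.finish_job())"
```

```text
the job is handed in; nothing more can be done
None
```

I handed the job in at about 28 s: the cartridge is in the groove, the lid is shut, and the pin is gripped and pressed home with about 21 N. The hand-in call returned no verdict.

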